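# Knock the jammed marbles out of the tipping bottle

## Robot

A 6-joint arm with a two-finger parallel gripper is mounted at the origin on the work surface. World frame = base frame: x ahead of the robot, y to its left, z up, the work surface at z = 0. Lengths are in m, angles in rad, forces in N, time in s.
With the tool pointing down it reaches from about 0.3 to 0.825 m from the base axis. Payload 5.4 kg.
Tool frame: the origin (TCP) lies at the very end of the fingers, on their centre line; the grasp point (between the pads) lies 19 mm behind it; z points along the fingers, x is the direction in which the jaws open and shut, and the axes are right-handed (so a half turn about z gives the same grasp; the last joint's range is limited). The gripper opens to 92 mm and grips with 3 to 60 N. Pads are 20 mm wide; open, the fingers measure 128 mm over their backs; the gripper's body (75 mm by 189 mm) begins 69 mm behind the grasp point.
Start: joints at [-0.21, 0.158, 1.597, -0, 1.386, -0.21], TCP at [0.575, -0, 0.215] pointing down, gripper open.
Joint ranges: [-2.91, 2.91], [-0.94, 2.29], [0.18, 2.7], [-1.29, 4.43], [0.17, 2.64], [-3, 3]. Speed limits (rad/s): [2.57, 2.57, 3.14, 3.14, 3.14, 3.14].

## Interface

Orientations are given as a rotation vector (axis times angle).
In Python, from workcell import bot gives the robot as it stands. Calls block until the motion is done:
- bot.goto(position, orientation): joint-space move of the TCP to a pose.
- bot.line_to(position, rot=None, max_speed=0.15): straight line of the TCP; rot=None keeps the orientation; max_speed is the mean speed in m/s.
- bot.set_joints(angles): joint-space move.
- bot.set_gripper(opening, newtons=None): opening from 0.0 (shut) to 1.0 (fully open); newtons is the grip in N (None keeps the last); returns when the fingers have stopped.
- bot.hold(seconds).
- bot.inverse_kinematics(position, orientation): joint angles nearest the present ones, or None.
- bot.read_camera(name): name is "scene" or "side" or "wrist"; returns a dict with "pixels" (384x512x3 uint8, blue, green, red), "fx", "fy", "cx", "cy" (pixels), "R" (3x3) and "t" (3): a world point X has camera coordinates R X + t. Camera axes: x right, y down, z forward; pixel columns grow to the right and rows downward; lengths in m; the calibration is good to about 2 mm. A picture is of the moment at which its call begins. There is no depth.
A pose or a line that the arm cannot do raises bot.MotionError and nothing moves.
- bot.job_done(): hands the job in, once; it reports no verdict.
Readings, each from a call of its own:
- bot.current_clock(): time.
- bot.current_joints(): joint angles.
- bot.current_joint_vel(): joint speeds.
- bot.current_effort(): joint torques, N m.
- bot.current_ee_pos(): TCP position.
- bot.current_tool_rot(): TCP orientation.
- bot.current_contact_force(): force on the tool from outside, world axes, zero at the start.
- bot.current_ft_torque(): the same for the moment, N m.
- bot.current_opening(): opening from 0.0 (shut) to 1.0 (fully open).
Only numpy, scipy, OpenCV 4.12 (cv2) and the standard library are available. Lean on these libraries where they do the work, as an engineer would, in place of code of your own. Each camera call takes 0.05 s, during which the arm holds its last target.

## Task

Three glass fermenting marbles are jammed in the neck of the bottle that hangs in the tipping cradle. Push its neck down from above and knock the rim briskly on the steel bar, as many times as it takes, until all three marbles have dropped into the red tin; knock, do not hammer, or the glass breaks. Let the bottle swing back up, then lower the tin's lid until it is fully shut without letting it slam, and leave the jars where they stand.

Things in the scene. Friction and masses are not known exactly. Their poses are not given: they have to be found in the camera images.
- cradle: Fixed tipping cradle: a pale wooden board 170 x 420 x 12 mm. Origin on its underside; the board spans x -85 to +85, y -215 to +205 mm. Its z is up; its y runs along the bottle, mouth towards -y, tail towards +y. The hinge axis is parallel to x at y = +90 mm, 180 mm above the table, between white posts at x = +-56 mm, y 70 to 110 mm, 198 mm tall. Place and yaw vary.
- bottle (a joint): Tilt of the clear glass bottle about its hinge (rad). 0: at rest, mouth 5 degrees below level. Grows as the mouth is pushed down; about 0.61: the rim meets the steel bar (mouth 40 degrees down). Tail-heavy: let go, it swings back to 0 by itself in about a second. Pushing the neck down takes 1 to 4 N.
- bottle_neck (a point): Point on the axis of the bottle's neck, 78 mm from the hinge; the neck is 34 mm across from 57 to 128 mm. A good place to push down from above; it drops about 43 mm until the rim meets the bar.
- bottle_mouth (a point): Centre of the bottle's mouth, on its axis 150 mm from the hinge. The green rim bead is 40 mm across and covers the last 22 mm.
- bottle_tail (a point): Centre of the black rubber foot's end, on the bottle's axis 102 mm behind the hinge; body and foot are 76 to 81 mm across. When tipped the tail rises to about 0.28 m.
- pin_place (a point): Point on the neck's axis, 114 mm from the hinge, where an orange cross pin (stuck drop catch, brass stem below) blocks the marbles. It does not give to tipping or slow pressing; each brisk knock of the rim on the bar (neck pushed down at 0.08 to 0.12 m/s right into the bar) sinks it some 0.5 to 2 mm, of about 5 needed; over 0.15 m/s may crack the glass. Some 2 to 10 knocks, not known beforehand; then the marbles roll out while the bottle is tipped.
- bar_top (a point): Top of the fixed steel knock bar, the hard edge, mid-length: a round bar 8 mm thick, 72 mm long across the cradle (along its x), just before the tin.
- tin_floor (a point): Centre of the inner floor of the fixed red tin; axes as the cradle's. The tin is 84 mm (cradle x) by 166 mm (cradle y), walls 3 mm, rim 47 mm above this floor.
- lid (a joint): Angle of the tin's red lid (rad): 0 closed flat on the tin, grows as it opens; starts open between 1.45 and 1.8. The hinge is stiff and stays where it is left; 1 to 2 N at its edge moves it.
- lid_hinge (a point): Middle of the lid's hinge line, which runs along cradle y on the tin's -x rim (the robot's side). The lid plate is 84 mm from hinge to free edge, 166 mm long along the hinge, 5 mm thick; closed, its underside is level with this point. When open it stands up and leans back towards the robot; push its outer face towards +x and down.
- lid_edge (a point): Middle of the lid's free edge, on its outer face, 84 mm from the hinge.
- marble_a_center (a point): Blue glass marble, 24 mm across, 18 g; the point is its centre. At the start it is the first of the three queued in the bottle's neck.
- marble_b_center (a point): Green glass marble, 24 mm across, 18 g; the point is its centre. At the start it is the second of the three queued in the bottle's neck.
- marble_c_center (a point): Orange glass marble, 24 mm across, 18 g; the point is its centre. At the start it is the last of the three queued in the bottle's neck.
- jar_tomato_mid (a point): Bystander: filled preserve jar, red with a white cap, 68 mm across, 105 mm tall; the point is half-way up on its axis. Leave it standing.
- jar_carrot_mid (a point): Bystander: filled preserve jar, orange with a white cap, 68 mm across, 90 mm tall; the point is half-way up on its axis. Leave it standing.
- jar_pickle_mid (a point): Bystander: filled preserve jar, dark green with a white cap, 68 mm across, 115 mm tall; the point is half-way up on its axis. Leave it standing.

How it is judged:
On the way, in this order (a step that is already met when the one before it is completed fails the run):
1. the bottle's rim is knocked on the steel bar while tipped (contact force between bottle and bar above 4 N and value of joint bottle above 0.5 rad).
2. all three marbles lie in the tin, its lid still open (x of marble_a_center in the frame of tin_floor between -0.042 and 0.042 m and y of marble_a_center in the frame of tin_floor between -0.083 and 0.083 m and z of marble_a_center in the frame of tin_floor between 0 and 0.042 m and x of marble_b_center in the frame of tin_floor between -0.042 and 0.042 m and y of marble_b_center in the frame of tin_floor between -0.083 and 0.083 m and z of marble_b_center in the frame of tin_floor between 0 and 0.042 m and x of marble_c_center in the frame of tin_floor between -0.042 and 0.042 m and y of marble_c_center in the frame of tin_floor between -0.083 and 0.083 m and z of marble_c_center in the frame of tin_floor between 0 and 0.042 m and value of joint lid above 0.8 rad), for 0.2 s.
3. the lid is shut (value of joint lid below 0.05 rad), for 0.2 s.
At the end, for the whole second after the job is handed in: All three marbles lie inside the tin, the lid is shut (joint below 0.05 rad) and the bottle has swung back to rest (joint below 0.1 rad) (x of marble_a_center in the frame of tin_floor between -0.042 and 0.042 m and y of marble_a_center in the frame of tin_floor between -0.083 and 0.083 m and z of marble_a_center in the frame of tin_floor between 0 and 0.042 m and x of marble_b_center in the frame of tin_floor between -0.042 and 0.042 m and y of marble_b_center in the frame of tin_floor between -0.083 and 0.083 m and z of marble_b_center in the frame of tin_floor between 0 and 0.042 m and x of marble_c_center in the frame of tin_floor between -0.042 and 0.042 m and y of marble_c_center in the frame of tin_floor between -0.083 and 0.083 m and z of marble_c_center in the frame of tin_floor between 0 and 0.042 m and value of joint lid below 0.05 rad and value of joint bottle below 0.1 rad); the robot touches nothing.
It fails at once if the bottle is hammered on the bar (over 120 N) (contact force between bottle and bar above 120 N).
It fails at once if the lid slams (closing faster than 3 rad/s) (velocity of joint lid below -3 rad/s).
It fails at once if a jar is moved more than 20 mm or tipped over (distance of any of jar_tomato_mid, jar_carrot_mid, jar_pickle_mid from where it was at the start of the episode above 0.02 m or angle between any of jar_tomato_mid, jar_carrot_mid, jar_pickle_mid's own z axis and vertical above 0.3 rad).
It also fails if it takes over 54 s, if anything falls off the work surface, if the arm or the gripper's body presses on something with over 40 N, if the wrist force passes 120 N, or if a joint passes its speed limit or range.

## Working session

There is one attempt and no reset: what is moved stays moved. The work goes in short steps, each a Python script; the robot and the scene stay as the last script left them, time stands still between calls to the robot, and variables do not carry over. Pictures are saved under pics/ and viewed, and the job is handed in when it is done.

```bash
mkdir -p pics && ls && python3 - <<'E'
from workcell import bot
import cv2
for n in ("scene","side","wrist"):
    c=bot.read_camera(n); cv2.imwrite(f"pics/{n}0.png",c["pixels"])
    print(n,c["fx"],c["fy"],c["cx"],c["cy"],c["R"],c["t"])
print(bot.current_clock(),bot.current_tool_rot(),bot.current_contact_force())
E
```

```text
pics
scene 403.723318160206 403.723318160206 250.5660060023924 194.94484385784503 [[-0.40707557  0.91320378 -0.01866353]
 [ 0.57020341  0.23810882 -0.78623932]
 [-0.71355277 -0.33070083 -0.6176402 ]] [ 0.28325796 -0.26032333  1.34738827]
side 357.02534017675697 357.02534017675697 260.37958823228723 193.89379985944186 [[ 0.90185203 -0.43199437 -0.00661615]
 [-0.34104914 -0.70242246 -0.62473048]
 [ 0.26523272  0.56567088 -0.78081243]] [-0.60951154  0.30757677  0.80495937]
wrist 334.23370222901644 334.23370222901644 260.9277857858858 195.37048975160383 [[ 9.99997033e-01  7.01427661e-05 -2.43498215e-03]
 [ 7.77987219e-04 -9.56432634e-01  2.91952071e-01]
 [-2.30841806e-03 -2.91953099e-01 -9.56429851e-01]] [-0.57313319 -0.03420098  0.39273394]
0.15 [-3.14130614e+00 -1.48262280e-05  2.19048007e-03] [-0.49977014  0.49511578  0.07939594]
```

View pics/scene0.png

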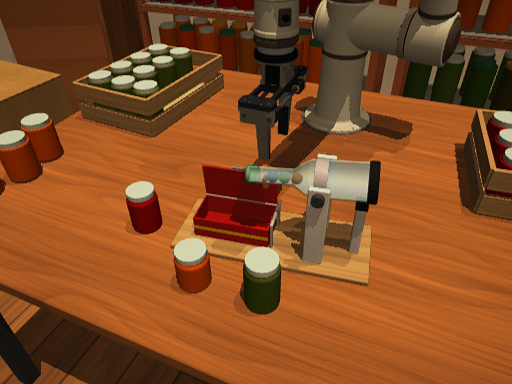

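View pics/side0.png

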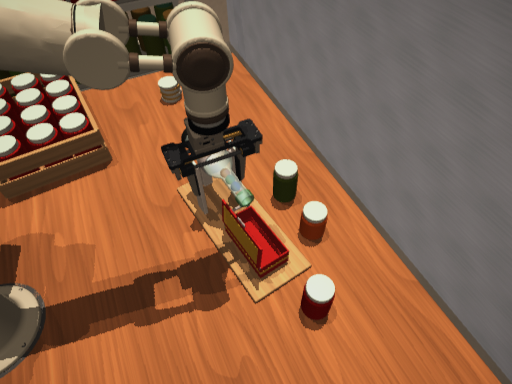

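View pics/wrist0.png

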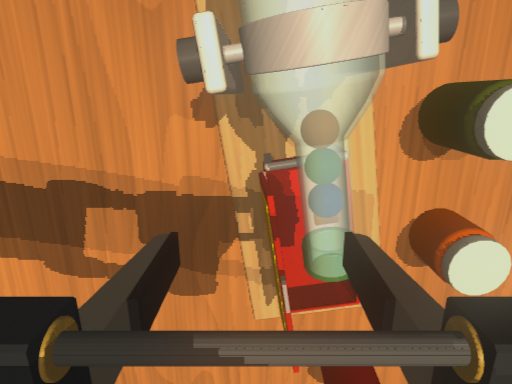

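```bash
python3 - <<'E'
import cv2
a=cv2.imread("pics/scene0.png")[140:320,120:390]; cv2.imwrite("pics/scene0z.png",cv2.resize(a,None,fx=2.9,fy=2.9,interpolation=cv2.INTER_CUBIC))
a=cv2.imread("pics/side0.png")[140:310,160:350]; cv2.imwrite("pics/side0z.png",cv2.resize(a,None,fx=3.5,fy=3.5,interpolation=cv2.INTER_CUBIC))
E
```

```text
(no output)
```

View pics/scene0z.png

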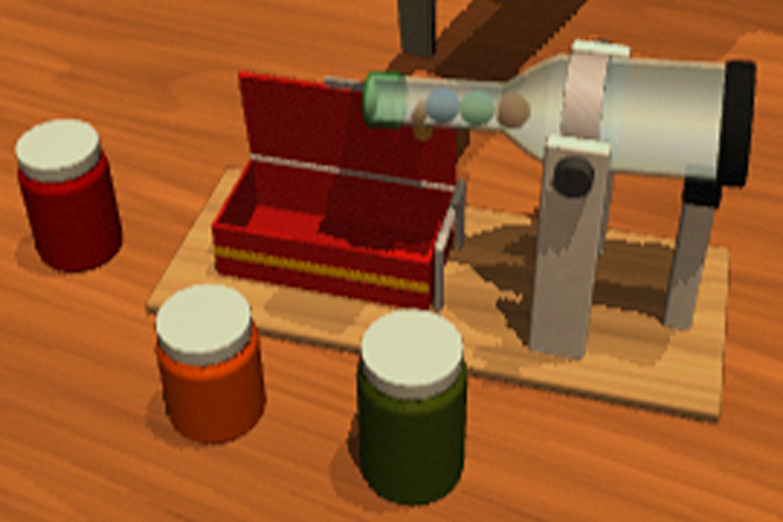

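View pics/side0z.png

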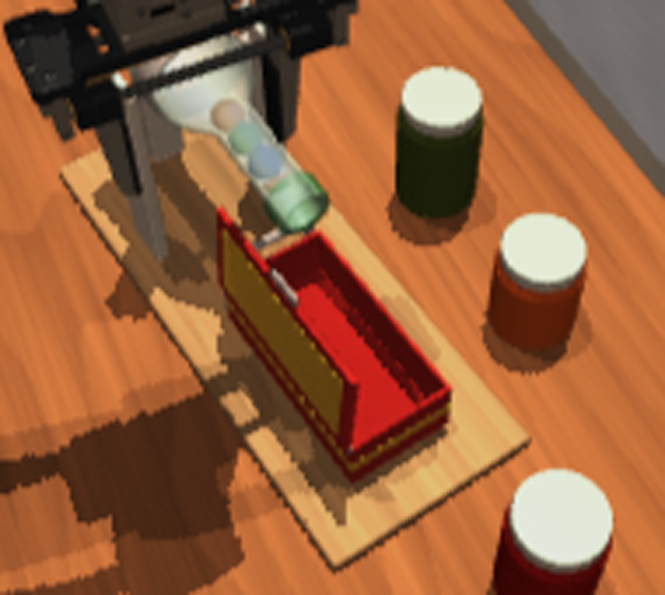

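```bash
cat > h.py <<'E'
import numpy as np, cv2, json
from workcell import bot
from scipy.spatial.transform import Rotation as Ro
def cast(c,u,v,z):
    d=c["R"].T@np.array([(u-c["cx"])/c["fx"],(v-c["cy"])/c["fy"],1]); o=-c["R"].T@c["t"]
    return o+d*(z-o[2])/d[2]
def proj(c,X):
    p=c["R"]@np.asarray(X)+c["t"]; return np.array([c["fx"]*p[0]/p[2]+c["cx"],c["fy"]*p[1]/p[2]+c["cy"]])
def ray(c,u,v):
    d=c["R"].T@np.array([(u-c["cx"])/c["fx"],(v-c["cy"])/c["fy"],1]); return -c["R"].T@c["t"],d/np.linalg.norm(d)
def tri(*rs):
    A=sum(np.eye(3)-np.outer(d,d) for o,d in rs); b=sum((np.eye(3)-np.outer(d,d))@o for o,d in rs)
    return np.linalg.solve(A,b)
E
python3 - <<'E'
from h import *
S=bot.read_camera("scene");D=bot.read_camera("side")
L=[(S,366.9,282.4,85,205),(S,172.4,245.2,85,-215),(S,200,198.6,-85,-215),(S,371,226.2,-85,205),
(D,255.7,300.4,-85,-215),(D,310.9,265.7,85,-215),(D,177.7,189.1,-85,205)]
W=np.array([cast(c,u,v,.012)[:2] for c,u,v,_,_ in L]);B=np.array([[a,b] for *_,a,b in L])/1e3
wm,bm=W.mean(0),B.mean(0)
H=(B-bm).T@(W-wm);yaw=np.arctan2(H[0,1]-H[1,0],H[0,0]+H[1,1])
R=np.array([[np.cos(yaw),-np.sin(yaw)],[np.sin(yaw),np.cos(yaw)]]);t=wm-R@bm
print(W.round(4),'\n',((W-(B@R.T+t))*1e3).round(1)); print(yaw,t)
json.dump(dict(yaw=yaw,t=list(t)),open("cr.json","w"))
# verification
def w(x,y,z): return np.r_[R@[x,y]+t,z]
for nm,p in dict(hinge=(0,.09,.18),mouth=(0,.09-.15*np.cos(np.radians(5)),.18-.15*np.sin(np.radians(5))),tail=(0,.09+.102*np.cos(np.radians(5)),.18+.102*np.sin(np.radians(5))),neck=(0,.09-.078*np.cos(np.radians(5)),.18-.078*np.sin(np.radians(5)))).items():
    X=w(*p);print(nm,X.round(4),proj(S,X).round(1),proj(D,X).round(1))
# tin corners by two view: lid free edge far end etc
z=lambda x,y:(x/2.9+120,y/2.9+140); zs=lambda x,y:(x/3.5+160,y/3.5+140)
for nm,a,b in (("lid tip -y",z(241,74),zs(352,384)),("tin -x-y hinge end",z(248,158),zs(347,450)),("tin +x-y",z(216,226),zs(449,393)),("tin +x +y rim",z(432,253),zs(318,235)),("lid tip +y",z(460,88),zs(219,210))):
    X=tri(ray(S,*a),ray(D,*b));print(nm,X.round(4),(R.T@(X[:2]-t)).round(4),[ (proj(c,X)-q).round(1) for c,q in((S,a),(D,b))])
E
```

```text
[[ 0.6717  0.2364]
 [ 0.7335 -0.1678]
 [ 0.5695 -0.1929]
 [ 0.5075  0.2127]
 [ 0.5673 -0.2016]
 [ 0.7286 -0.1805]
 [ 0.5047  0.2021]] 
 [[ -0.5  -2.3]
 [ -1.1   8.8]
 [  2.9   9. ]
 [  3.4  -0.7]
 [  0.7   0.3]
 [ -6.1  -3.9]
 [  0.7 -11.3]]
0.14952089569533844 [0.6186194  0.02334139]
hinge [0.6052 0.1123 0.18  ] [322.2 179.2] [214.8 157.7]
mouth [ 0.6275 -0.0354  0.1669] [246.8 173.9] [247.6 200.1]
tail [0.5901 0.2128 0.1889] [378.3 183.1] [195.2 132.3]
neck [0.6168 0.0355 0.1732] [282.  176.3] [231.2 178.9]
lid tip -y [ 0.6038 -0.1521  0.1419] [-0.0408 -0.1712] [array([-0.3,  0.1]), array([-0.3, -0.1])]
tin -x-y hinge end [ 0.6003 -0.1543  0.0593] [-0.0446 -0.173 ] [array([ 0.4, -0.2]), array([0.4, 0.2])]
tin +x-y [ 0.6807 -0.1413  0.0554] [ 0.0369 -0.172 ] [array([-1.1,  0.4]), array([-1. , -0.4])]
tin +x +y rim [0.6535 0.0197 0.0612] [ 0.034  -0.0088] [array([-2. ,  0.9]), array([-1.5, -0.9])]
lid tip +y [0.5763 0.0081 0.1508] [-0.0441 -0.0087] [array([-2.5,  1.4]), array([-2. , -1.4])]
```

```bash
python3 - <<'E'
from h import *
S=bot.read_camera("scene");D=bot.read_camera("side");Wc=bot.read_camera("wrist")
cr=json.load(open("cr.json"));yaw=cr["yaw"];t=np.array(cr["t"]);R=np.array([[np.cos(yaw),-np.sin(yaw)],[np.sin(yaw),np.cos(yaw)]])
z=lambda x,y:((x+.5)/2.9+119.5,(y+.5)/2.9+139.5); zs=lambda x,y:((x+.5)/3.5+159.5,(y+.5)/3.5+139.5)
P=[]
for nm,a,b,c in (("blue",z(442,105),zs(267,162),(327,200)),("green",z(477,108),zs(246,138),(324,165)),("or",z(513,110),zs(228,115),(320,127))):
    X=tri(ray(S,*a),ray(D,*b),ray(Wc,*c));P.append(X)
    print(nm,X.round(4),(R.T@(X[:2]-t)).round(4),[(proj(q,X)-p).round(1) for q,p in((S,a),(D,b),(Wc,c))])
d=P[2]-P[0];print(np.arctan2(-d[0],d[1]),np.linalg.norm(d))
def w(x,y,z): return np.r_[R@[x,y]+t,z]
for p in ((-.065,-.0,.192),(-.056,.07,.198),(.056,.07,.198),(.056,.11,.198),(-.056,.11,.198)): print(p,proj(Wc,w(*p)).round(1),proj(S,w(*p)).round(1))
im=Wc["pixels"].copy()
im=cv2.imread("pics/scene0.png")
for i,(u,v) in enumerate(((367,282),(172,245),(200,199),(371,228))):
    a=cv2.resize(im[v-12:v+12,u-16:u+16],None,fx=12,fy=12,interpolation=cv2.INTER_NEAREST);  globals().setdefault('L',[]).append(a)
cv2.imwrite("pics/corn.png",np.vstack([np.hstack(L[:2]),np.hstack(L[2:])]))
E
```

```text
blue [0.6187 0.0139 0.1697] [-0.0013 -0.0094] [array([-0.8, -0. ]), array([-0.4, -0.1]), array([ 0.1, -1.3])]
green [0.6145 0.0382 0.1712] [-0.0018  0.0153] [array([-0.5, -0.1]), array([ 0. , -0.1]), array([-0.7, -1.3])]
or [0.6106 0.0622 0.173 ] [-0.0022  0.0397] [array([-0.5,  0.2]), array([-0.2, -0.2]), array([-0.4, -0.7])]
0.16640412733335108 0.049134100536111204
(-0.065, -0.0, 0.192) [228.7 210. ] [283.  150.2]
(-0.056, 0.07, 0.198) [221.1  88.8] [316.7 154.3]
(0.056, 0.07, 0.198) [433.8  55. ] [307.7 187.3]
(0.056, 0.11, 0.198) [433.9 -33.4] [330.3 190.6]
(-0.056, 0.11, 0.198) [206.4   5.5] [337. 157.]
```

View pics/corn.png

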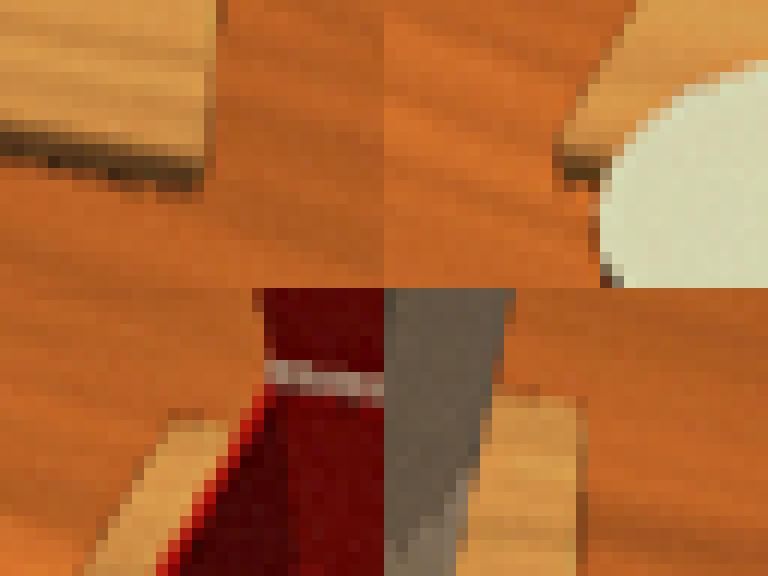

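```bash
python3 - <<'E'
from h import *
im=cv2.imread("pics/side0.png");L=[]
for i,(u,v) in enumerate(((256,298),(309,266),(178,189),(240,272))):
    L.append(cv2.resize(im[v-12:v+12,u-16:u+16],None,fx=12,fy=12,interpolation=cv2.INTER_NEAREST))
cv2.imwrite("pics/corn2.png",np.vstack([np.hstack(L[:2]),np.hstack(L[2:])]))
E
```

```text
(no output)
```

View pics/corn2.png

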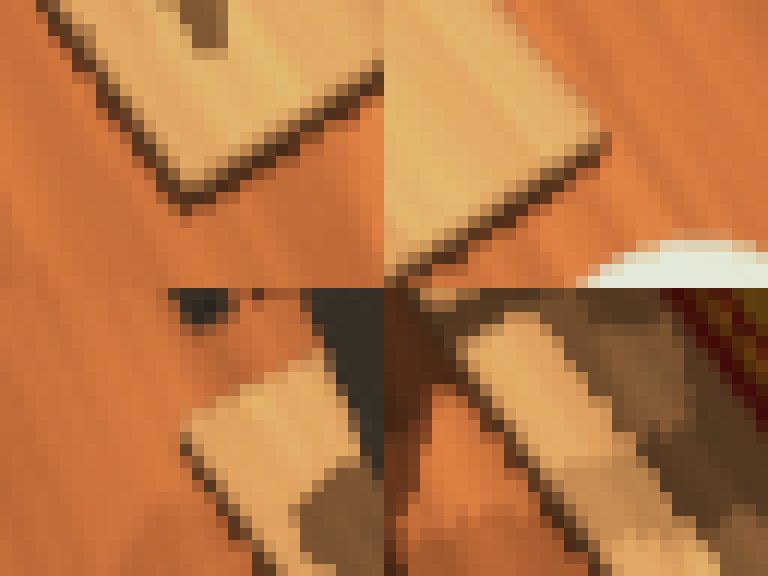

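```bash
python3 - <<'E'
from h import *
S=bot.read_camera("scene");D=bot.read_camera("side");Wc=bot.read_camera("wrist")
L=[(S,367.7,282.8,85,205),(S,170,245.,85,-215),(S,197.8,197.5,-85,-215),(S,371.3,224.7,-85,205),
(D,255.1,301.3,-85,-215),(D,310.9,264.9,85,-215),(D,176.7,188.3,-85,205)]
W=np.array([cast(c,u,v,.012)[:2] for c,u,v,_,_ in L]);B=np.array([[a,b] for *_,a,b in L])/1e3
def fit(W,B):
    wm,bm=W.mean(0),B.mean(0)
    H=(B-bm).T@(W-wm);yaw=np.arctan2(H[0,1]-H[1,0],H[0,0]+H[1,1])
    R=np.array([[np.cos(yaw),-np.sin(yaw)],[np.sin(yaw),np.cos(yaw)]]);t=wm-R@bm
    print(yaw,t,((W-(B@R.T+t))*1e3).round(1).tolist()); return yaw,R,t
fit(W[:4],B[:4]);fit(W[4:],B[4:])
yaw,R,t=fit(W,B)
json.dump(dict(yaw=yaw,t=list(t)),open("cr.json","w"))
z=lambda x,y:((x+.5)/2.9+119.5,(y+.5)/2.9+139.5); zs=lambda x,y:((x+.5)/3.5+159.5,(y+.5)/3.5+139.5)
for nm,a,b,c in (("blue",z(442,105),zs(267,162),(327,200)),("green",z(477,108),zs(246,138),(324,165)),("or",z(513,110),zs(228,115),(320,127))):
    X=tri(ray(S,*a),ray(D,*b),ray(Wc,*c)); print(nm,X.round(4),(R.T@(X[:2]-t)).round(4))
for nm,a,b in (("lid tip -y",z(241,74),zs(352,384)),("tin -x-y hinge end",z(248,158),zs(347,450)),("tin +x-y",z(216,226),zs(449,393)),("tin +x +y rim",z(432,253),zs(318,235)),("lid tip +y",z(460,88),zs(219,210))):
    X=tri(ray(S,*a),ray(D,*b));print(nm,X.round(4),(R.T@(X[:2]-t)).round(4))
def w(x,y,z): return np.r_[R@[x,y]+t,z]
for nm,p in dict(hinge=(0,.09,.18),mouth=(0,.09-.15*np.cos(np.radians(5)),.18-.15*np.sin(np.radians(5))),neck=(0,.09-.078*np.cos(np.radians(5)),.18-.078*np.sin(np.radians(5)))).items():
    X=w(*p);print(nm,X.round(4),proj(S,X).round(1),proj(D,X).round(1))
def blob(im,lo,hi,a): 
    m=cv2.inRange(im,lo,hi); n,l,st,ce=cv2.connectedComponentsWithStats(m); return [(ce[i].round(1),st[i,4]) for i in range(1,n) if st[i,4]>a]
print(blob(S["pixels"],(140,170,170),(255,255,255),150));print(blob(D["pixels"],(180,190,180),(255,255,255),150))
E
```

```text
0.15495093934403223 [0.61849885 0.02426877] [[1.2, -1.9], [-0.6, 2.1], [0.1, 1.2], [-0.7, -1.3]]
0.1489480148879467 [0.61617038 0.01997603] [[1.1, 2.3], [-2.4, 1.5], [1.3, -3.8]]
0.1519766942280125 [0.61740757 0.02245209] [[1.7, 0.0], [1.1, 4.2], [1.8, 2.8], [-0.1, 0.2], [-0.8, 0.0], [-4.2, -1.4], [0.6, -5.9]]
blue [0.6188 0.0139 0.1697] [ 0.     -0.0087]
green [0.6146 0.0382 0.1713] [-0.0004  0.016 ]
or [0.6106 0.0622 0.1731] [-0.0007  0.0403]
lid tip -y [ 0.6036 -0.1521  0.143 ] [-0.04   -0.1704]
tin -x-y hinge end [ 0.6001 -0.1543  0.0606] [-0.0439 -0.1721]
tin +x-y [ 0.6805 -0.1412  0.0566] [ 0.0376 -0.1713]
tin +x +y rim [0.6533 0.0196 0.0623] [ 0.035  -0.0083]
lid tip +y [0.576  0.008  0.1518] [-0.0431 -0.0081]
hinge [0.6038 0.1114 0.18  ] [321.9 178.6] [214.4 158.1]
mouth [ 0.6264 -0.0363  0.1669] [246.6 173.5] [247.3 200.5]
neck [0.6155 0.0346 0.1732] [281.8 175.9] [230.9 179.3]
[(array([144.8,  84.4]), np.int32(152)), (array([503.8, 116.2]), np.int32(155)), (array([ 34. , 118.8]), np.int32(221)), (array([ 10.8, 136.8]), np.int32(241)), (array([336.6, 181. ]), np.int32(1217)), (array([139. , 189.2]), np.int32(359)), (array([189.6, 249.2]), np.int32(592)), (array([261.6, 259.3]), np.int32(714))]
[(array([194.7,  23.5]), np.int32(459)), (array([22.4, 79.2]), np.int32(174)), (array([56.9, 86. ]), np.int32(189)), (array([27.5, 94.8]), np.int32(202)), (array([ 64.1, 102.2]), np.int32(224)), (array([ 33.1, 112.1]), np.int32(241)), (array([ 71.7, 120.3]), np.int32(264)), (array([ 39.4, 131.1]), np.int32(288)), (array([  6.1, 142.7]), np.int32(185)), (array([285.6, 167.2]), np.int32(273)), (array([314.9, 210.3]), np.int32(339)), (array([320.1, 287.1]), np.int32(587))]
```

```bash
cat >> h.py <<'E'
cr=json.load(open("cr.json"));yaw=cr["yaw"];t=np.array(cr["t"]);R2=np.array([[np.cos(yaw),-np.sin(yaw)],[np.sin(yaw),np.cos(yaw)]])
def w(x,y,z): return np.r_[R2@[x,y]+t,z]
def c_of(X): return np.r_[R2.T@(np.asarray(X)[:2]-t),X[2]]
ROT=(Ro.from_euler("z",yaw)*Ro.from_rotvec([np.pi,0,0])).as_rotvec()
def st(m=""): print(m,round(bot.current_clock(),2),c_of(bot.current_ee_pos()).round(4),np.round(bot.current_contact_force(),2))
E
python3 - <<'E'
from h import *
bot.set_gripper(0.0,20); st("closed")
bot.goto(w(0,.012,.205),ROT); st("above"); print(bot.current_joints())
for z in (.192,.185,.165,.150,.147,.144,.141):
    bot.line_to(w(0,.012,z),max_speed=.06); st(z)
    if abs(bot.current_contact_force()[2])>8: break
c=bot.read_camera("scene");cv2.imwrite("pics/s1.png",c["pixels"])
c=bot.read_camera("side");cv2.imwrite("pics/d1.png",c["pixels"])
E
```

```text
closed 1.9 [-0.0453 -0.0158  0.2146] [ 0.35  0.09 -0.09]
above 2.23 [2.000e-04 1.260e-02 2.044e-01] [-0.16 -0.39 -0.07]
[-1.38910604e-01  2.72994018e-01  1.48397783e+00 -2.85193207e-04
  1.38578401e+00 -2.91712143e-01]
0.192 2.6 [-0.0008  0.0117  0.1914] [ 0.22 -0.7  -0.52]
0.185 2.87 [-0.0003  0.0121  0.1844] [0.42 0.28 0.05]
0.165 3.35 [-0.0004  0.0121  0.1642] [-0.2  -0.7   1.26]
0.15 3.75 [-1.000e-04  1.190e-02  1.495e-01] [ 0.15 -0.78  0.39]
0.147 4.0 [0.0003 0.0117 0.148 ] [-1.54 -1.23  4.48]
0.144 4.25 [0.0006 0.0113 0.1469] [-5.06 -1.98 12.66]
```

View pics/s1.png

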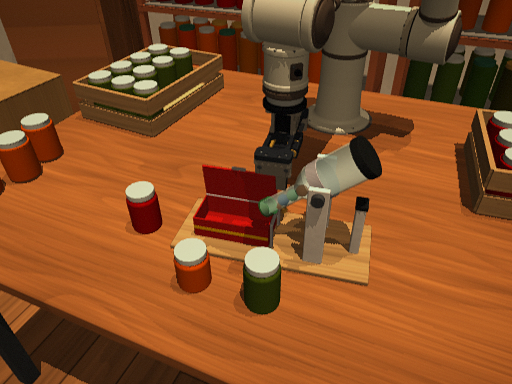

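View pics/d1.png

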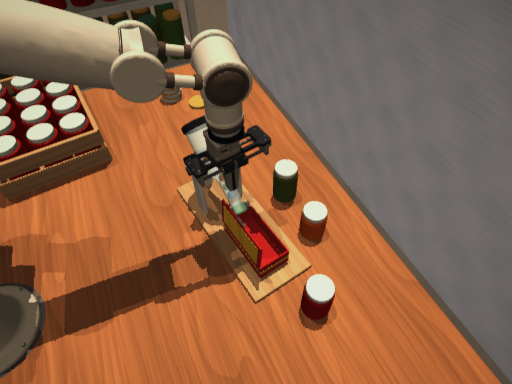

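```bash
cat >> h.py <<'E'
def knock(v,zt=.140,zu=.188,name=None):
    bot.line_to(w(0,.012,zu),max_speed=.12); bot.hold(.35)
    bot.line_to(w(0,.012,zt),max_speed=v); st(f"knock {v}")
    c=bot.read_camera("scene")["pixels"]
    if name: cv2.imwrite(name,c)
    return c
E
python3 - <<'E'
from h import *
A=[]
for v in (.08,.085): A.append(knock(v))
A=[cv2.resize(a[150:260,180:380],None,fx=3.9,fy=2.7*1.0) for a in A]
A=[cv2.resize(a,(540,297)) for a in A]
cv2.imwrite("pics/k1.png",np.vstack(A))
E
```

```text
knock 0.08 5.97 [0.0014 0.0109 0.1445] [-8.7  -1.12 25.45]
knock 0.085 7.63 [0.0014 0.011  0.1445] [-9.87 -1.37 27.48]
```

View pics/k1.png

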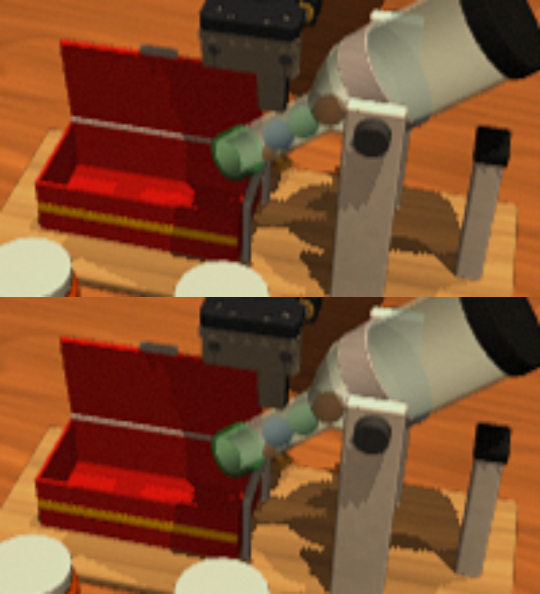

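```bash
python3 - <<'E'
from h import *
A=[]
for v in (.10,.10,.10): A.append(knock(v))
A=[cv2.resize(a[150:260,180:380],(360,198),interpolation=cv2.INTER_CUBIC) for a in A]
cv2.imwrite("pics/k2.png",np.vstack(A))
E
```

```text
knock 0.1 9.22 [0.0014 0.0114 0.1444] [-8.64 -1.22 21.93]
knock 0.1 10.8 [0.0014 0.0112 0.1445] [-7.66 -1.27 23.15]
knock 0.1 12.38 [0.0015 0.0108 0.1446] [-6.99 -3.29 21.42]
```

View pics/k2.png

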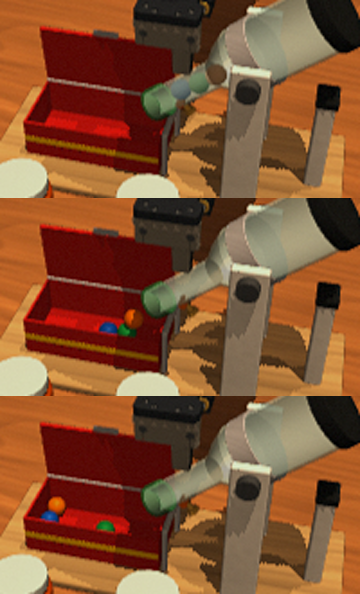

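All three marbles show in the tin (bottom frame: blue, orange and green at about x=50–105, y=505–528 in the montage). I'll release the bottle and check before I close the lid.

```bash
python3 - <<'E'
from h import *
bot.line_to(w(0,.012,.20),max_speed=.08); bot.line_to(w(0,.012,.26),max_speed=.15)
bot.goto(w(-.11,-.145,.24),ROT); st()
S=bot.read_camera("scene");D=bot.read_camera("side")
a=cv2.resize(S["pixels"][140:270,170:390],(660,390),interpolation=cv2.INTER_CUBIC)
b=cv2.resize(D["pixels"][180:290,170:330],(480,330),interpolation=cv2.INTER_CUBIC)
cv2.imwrite("pics/l1a.png",a);cv2.imwrite("pics/l1b.png",b)
for th in (1.45,1.6,1.8):
    for y in (-.173,-.007):
        p=w(-.042+.084*np.cos(th),y,.06+.084*np.sin(th)); print(th,y,(proj(S,p)-[170,140])*3,(proj(D,p)-[170,180])*3)
E
```

```text
14.68 [-0.1096 -0.1442  0.2396] [0.47 0.14 1.13]
1.45 -0.173 [90.92287944 80.78605679] [282.0252655  204.70605745]
1.45 -0.007 [316.15757727 112.95913898] [163.7010674   54.58358726]
1.6 -0.173 [97.03259479 70.67907501] [267.52131252 213.05112383]
1.6 -0.007 [320.09443473 102.07003974] [149.99578561  61.23070783]
1.8 -0.173 [105.27103701  60.95211981] [248.15062181 226.27823923]
1.8 -0.007 [325.07409519  91.42431818] [132.02880478  72.37502928]
```

View pics/l1a.png

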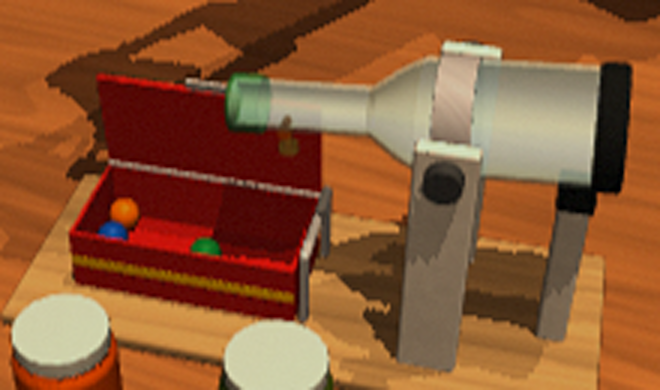

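View pics/l1b.png

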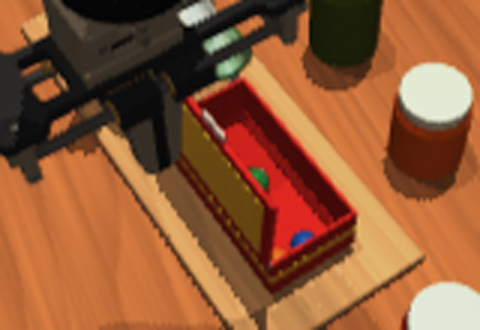

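```bash
python3 - <<'E'
from h import *
def P(th,r=.068,hx=-.042,hz=.060): 
    return w(hx+r*np.cos(th)-.005*np.sin(th)-.018,-.145,hz+r*np.sin(th)+.005*np.cos(th))
p=P(1.57); bot.line_to(np.r_[w(-.11,-.145,0)[:2],p[2]],max_speed=.15); st("low")
bot.line_to(P(1.57),max_speed=.06); st(1.57)
for th in (1.4,1.2,1.0,.8,.6,.4,.25,.15):
    bot.line_to(P(th),max_speed=.05); st(th)
    if np.linalg.norm(bot.current_contact_force())>15: print("STOP");break
for n in("scene","side"): cv2.imwrite(f"pics/l2{n}.png",bot.read_camera(n)["pixels"])
E
```

```text
low 15.68 [-0.1092 -0.1454  0.1291] [-0.37  0.09  0.44]
1.57 16.57 [-0.0652 -0.1449  0.1279] [-0.57 -0.18  0.7 ]
1.4 16.96 [-0.0531 -0.145   0.1278] [-0.16 -0.3  -0.45]
1.2 17.38 [-0.0397 -0.1449  0.125 ] [-0.02  0.11 -0.34]
1.0 17.81 [-0.0274 -0.1449  0.1195] [-0.64 -0.05  0.35]
0.8 18.23 [-0.0162 -0.1449  0.1118] [-0.15  0.44 -0.27]
0.6 18.66 [-0.0068 -0.1449  0.102 ] [-0.22  0.27  0.5 ]
0.4 19.08 [ 0.0005 -0.1448  0.0905] [-0.32 -1.21 -0.03]
0.25 19.44 [ 0.0044 -0.1448  0.0811] [ 0.1  -0.51  0.72]
0.15 19.73 [ 0.0062 -0.1448  0.0745] [-0.18 -0.35 -0.91]
```

View pics/l2scene.png

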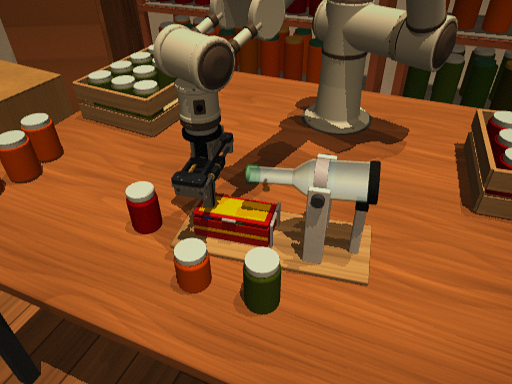

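View pics/l2side.png

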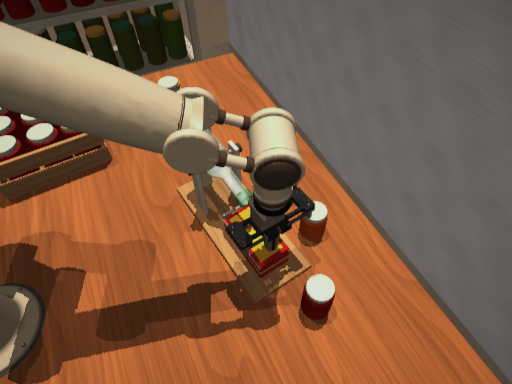

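The lid is nearly shut, with the finger on its outer (yellow) face around scene (210,205). The bottle is at rest and the jars haven't moved. I'll press the last bit with force checks, then retreat.

```bash
python3 - <<'E'
from h import *
for z in (.071,.068,.066,.064,.062,.060,.058,.056,.054):
    bot.line_to(w(.008,-.145,z),max_speed=.03); st(z)
    if bot.current_contact_force()[2]>12: break
bot.hold(.3)
bot.line_to(w(.008,-.145,.12),max_speed=.1)
bot.goto(w(-.14,-.15,.26),ROT); st("clear")
A=[]
for n in("scene","side"): A.append(bot.read_camera(n)["pixels"])
a=cv2.resize(A[0][140:320,110:390],(784,504),interpolation=cv2.INTER_CUBIC);cv2.imwrite("pics/f1.png",a)
cv2.imwrite("pics/f2.png",cv2.resize(A[1][140:320,160:360],(600,540),interpolation=cv2.INTER_CUBIC))
E
```

```text
0.071 20.12 [ 0.0079 -0.1449  0.0707] [-0.56 -0.13  0.4 ]
0.068 20.37 [ 0.008  -0.145   0.0679] [0.06 0.58 0.65]
0.066 20.62 [ 0.0081 -0.145   0.0678] [-4.55  2.63  9.71]
0.064 20.87 [ 0.0081 -0.1451  0.0676] [-9.14  2.92 19.7 ]
clear 22.71 [-0.14   -0.1497  0.2587] [-0.05 -0.33  0.25]
```

View pics/f1.png

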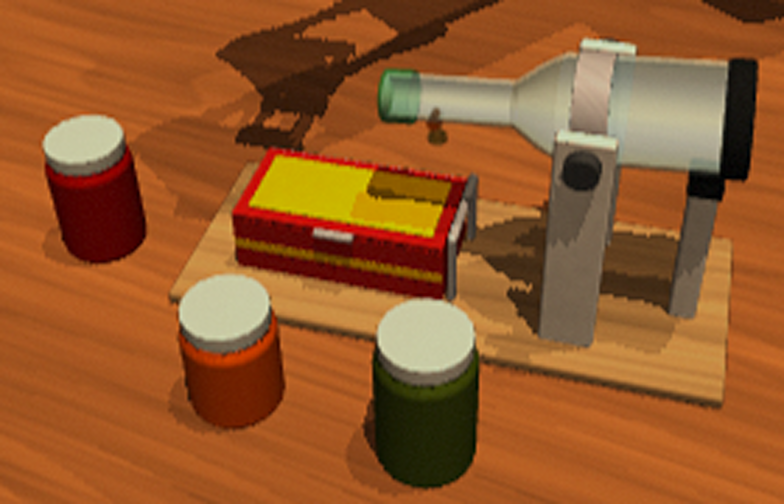

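View pics/f2.png

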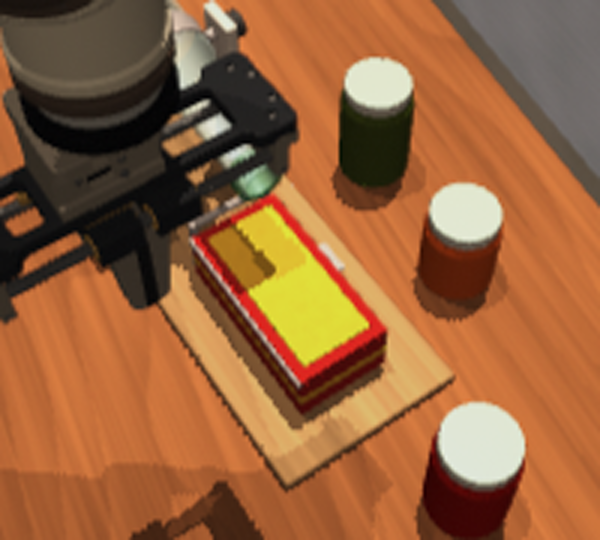

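The lid sits flush on the tin, having met a hard stop at z ≈ 0.068. The bottle is level, the jars are in place and the arm is clear.

```bash
python3 - <<'E'
from h import *
st(); bot.job_done(); st()
E
```

```text
22.81 [-0.1399 -0.1496  0.2581] [0.01 0.48 0.36]
the job is handed in; nothing more can be done
the job is handed in; nothing more can be done
```

The job is handed in, at about 23 s on the robot's clock. All three marbles are in the tin, the lid is shut and the bottle is back at rest. No verdict is reported, so this rests on my own checks:

- **Knocking:** After one slow press to find the bar, I knocked at a mean speed of 0.08, 0.085, then 0.10 m/s. The marbles fell on the second knock at 0.10 m/s, and I knocked once more before I saw it. The tool force read up to about 27 N at the end of a stroke. I could not measure the bar's own peak force, but the glass shows no damage in the pictures.
- **Marbles:** Before the lid closed, the pictures showed the blue, green and orange marbles in the tin, with the bottle back level. With the lid shut they can no longer be seen.
- **Lid:** I lowered it slowly along its arc at 0.05 m/s or less. It met a hard stop at a height of about 68 mm, where I pressed it with about 20 N. The last pictures from both cameras show it flush on the tin.
- **Jars and arm:** All three jars look unmoved and upright, though I judged that by eye and did not measure it. The arm is clear, with no contact force.

My fit of the cradle's position disagreed between the two cameras by up to about 6 mm at single board corners. That was within tolerance for every contact.

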